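Blank off the unused dust-extraction port

ROBOT

A 6-joint arm with a two-finger parallel gripper is mounted at the origin on the work surface. World frame = base frame: x ahead of the robot, y to its left, z up, the work surface at z = 0. Lengths are in mm, angles in degrees, forces in N, time in s.
With the tool pointing down it reaches from about 350 to 850 mm from the base axis. Payload 8.1 kg.
Tool frame: the origin (TCP) lies midway between the tips of the shut fingers; the grasp point (between the pads) lies 19 mm behind it (r.pinch_z is the distance from the TCP to the grasp point, in mm); z points along the fingers, y is the line along which they close (so a half turn about z gives the same grasp; the last joint's range is limited). The gripper opens to 85 mm and grips with 20 to 120 N. Pads are 22 mm wide; open, the fingers measure 114 mm over their backs; the gripper's body (76 mm by 85 mm) begins 54 mm behind the grasp point. The pads swing forward as they close: fully open they stand 13 mm farther back than shut.
Start: joints at [-77.659, 7.471, 85.268, -0, 87.261, -4.893], TCP at [177.791, -573.058, 231.292] pointing down, gripper open.
Joint ranges: [-169.43, 169.43], [-51.17, 129.36], [1.28, 143.12], [-76.62, 256.62], [0, 156.53], [-152.29, 152.29]. Speed limits (degrees/s): [136.94, 136.94, 159.86, 180, 180, 180].

INTERFACE

Orientations are given as [roll, pitch, yaw] about the fixed x, y, z axes, in that order (R = Rz(yaw) Ry(pitch) Rx(roll)).
In Python, from bench import sensors, optics, job, r gives the robot as it stands.
- The arm moves only by the tool play_rows, never from a script. Its argument "motion" is a list that holds one entry, the list of rows, each a list of 6 numbers: the shift along the tool's x, y, z in cm, then the turn, a rotation vector about the tool's x, y, z in degrees. In form: [[[x, y, z, ax, ay, az], ...]]. A call has 1 to 5 rows; each row is the pose to reach, as a shift and turn from the pose commanded when the call began, along the tool's axes at that moment; what a row does not reach only later rows make up. A row lasts 1/10 s, in which the tool goes at most 50 mm and 8.59 degrees, less where a joint would pass 70% of its speed; a pose out of reach is approached as far as the arm can. A call with a gripper value outside its range is refused whole. "jaw" is the opening, from 0 (shut) to 1 (fully open), set as the call begins (left out, the last holds). The fingers move at their own pace and stop on an object; "squeeze" is the grip in N (left out, the last holds). Time passes only in rows, so rows that repeat a pose let the fingers close. It gives the time, the measured TCP pose, the force, the opening and the grip force at its end, in the units of the state.
- sensors.sense(): the state, without advancing time (a new reading comes with each control period).
- optics.snapshot(name): name is "side" or "top" or "wrist"; returns a dict with "pixels" (420x560x3 uint8, red, green, blue), "mtx" (3x3 intrinsics, pixels), "R" (3x3) and "t" (3): a world point X has camera coordinates R X + t; the wrist camera has in their place "T_tool_cam" (4x4, takes a point from camera to tool coordinates, whose origin is the TCP and whose axes are the flange's). Camera axes: x right, y down, z forward; pixel columns grow to the right and rows downward; lengths in mm; the calibration is good to about 2 mm. A picture is of the moment at which its call begins: read the wrist's pose just before it. There is no depth.
- job.hand_in(): hands the job in; it is judged then, once.
The state is a dict: "time": time; "joint_pos": joint angles; "qd": joint speeds; "joint_efforts": joint torques, N m; "tool_pos": TCP position; "tcp_rot": TCP orientation; "ft_force": force on the tool from outside, world axes, zero at the start; "wrist_torque": the same for the moment, N m; "finger_gap": finger opening in mm; "grip_force": force on a finger pad.
Only numpy, scipy, OpenCV 4.12 (cv2) and the standard library are available. Lean on these libraries where they do the work, as an engineer would, in place of code of your own. Each camera call takes 0.05 s, during which the arm holds its last target. There are 200 camera calls.

TASK

Take the hose adapter out of the extraction port and stand it upright in the empty half of the parts tray. Then close that port with the larger cap: set it level on the port, turn it backward (anticlockwise from above) until it drops into the start of the thread, then turn it forward (clockwise) until it is fully home, without forcing the thread, and let go. Leave everything else where it is.

Things in the scene. Friction and masses are not known exactly. Their poses are not given: they have to be found in the camera images.
- adapter_grip (a point): Loose black plastic hose adapter, a stepped round tube 85 mm tall, 120 g, upright in the port at the start. From below: spigot 40 mm wide, 30 mm long (hangs in the bore); collar 50 mm wide, 6 mm thick (on the rim); upper tube 36 mm wide, 49 mm long, to grip. Point on the axis, half-way up the upper tube, 62 mm above the bottom end; z up.
- cap_grip (a point): Larger grey cap, 150 g, 70 mm wide, 55 mm tall, right way up on the board at first: skirt 25 mm deep, 64 mm inside, 4 mm disc, and across it an upright grip bar 50 long (x), 12 thick (y), 26 mm tall. Point at the bar's centre on the cap's axis, 42 mm above the lower edge; z up. Hidden inside are four equal thread stubs; their angle to the bar is not marked.
- port_mouth (a point): Centre of the rim of the larger threaded port, 100 mm above the bench: a fixed grey neck, bore 44 mm, 62 mm wide over the thread, 40 mm tall on the duct. z up. The thread (four equal starts) can stand at any angle and is best found by feel.
- port_start (a point): Same axis, 23 mm above the rim: where cap_grip is when the cap has dropped into the thread start. Set on the port, cap_grip is normally 7 mm higher (11 mm if on the stop teeth; it steps down when turned back), and teeth block turning forward. Turned anticlockwise from above, at most about 90 degrees, it falls by its own weight into the start; further back is blocked.
- port_home (a point): Same axis, 19 mm above the rim: where cap_grip is when the cap is fully home. From the start, turning clockwise from above screws it down 4 mm (right-handed thread): it is down after 45 to 65 degrees and meets a firm stop after 60 to 80. It needs no pressing, and under 1 N m; over 5 N m forces the thread. The cap has about 1 mm of play sideways and upward.
- tray_free (a point): Centre of the inner floor of the empty half of the fixed dark steel parts tray, 5 mm above the bench. Tray 200 (x) by 160 mm (y), walls 40 mm high, 5 mm thick, divider across its middle 35 mm high. The empty half is on the tray's -x side, 92 (x) by 150 mm (y) inside; the other half holds fittings lower than 50 mm. Axes are the tray's.
- duct: Fixed grey steel duct, 90 mm wide (y) and 60 mm high, on the bench. Origin at bench height below the centre of the larger port; it reaches from there 50 mm to -x and 200 mm to +x, with a smaller open port, 56 mm wide and 85 mm above the bench, 140 mm to +x.
- board: Fixed plywood board, 220 mm (x) by 180 mm (y), 12 mm thick, on which the two caps, the offcut and the tape measure lie; origin at the centre of its underside.
- small_cap: Loose smaller grey cap, of the same shape but 50 mm in diameter and 44 mm tall; does not fit the port; on the board; origin at the centre of its underside. Leave alone.
- offcut: Loose wood block, 50 x 50 x 35 mm tall, on the board; origin at the centre of its underside. Leave alone.
- tape_measure: Loose black tape measure, 52 x 30 x 50 mm tall, on the board; origin at the centre of its underside. Leave alone.
- glue_bottle: Loose white glue bottle, 60 mm in diameter, 150 mm tall, standing on the bench at the back; origin at the centre of its underside. Leave alone.
- screw_tin: Loose metal tin, 72 mm in diameter, 80 mm tall, standing on the bench at the back; origin at the centre of its underside. Leave alone.
- screwdriver: Loose screwdriver, 190 mm long, lying across the bench beyond the far end of the duct; origin on its underside near its middle. Leave alone.

How it is judged (in metres and radians):
On the way, in this order (a step that is already met when the one before it is completed fails the run):
1. the hose adapter stands upright in the empty half of the tray, let go (x of adapter_grip in the frame of tray_free between -0.04 and 0.04 m and y of adapter_grip in the frame of tray_free between -0.07 and 0.07 m and z of adapter_grip in the frame of tray_free between 0.055 and 0.068 m and angle between adapter_grip's own z axis and vertical below 0.15 rad and contact force between adapter and the fingers below 0.1 N), for 0.2 s.
2. the larger cap has dropped into the start of the port's thread (horizontal distance between cap_grip and port_mouth below 0.003 m and angle between cap_grip's own z axis and vertical below 0.06 rad and z of cap_grip in the frame of port_mouth between 0.0212 and 0.026 m), for 0.1 s.
3. the larger cap is turned forward until fully home (horizontal distance between cap_grip and port_mouth below 0.003 m and angle between cap_grip's own z axis and vertical below 0.06 rad and z of cap_grip in the frame of port_mouth below 0.0205 m), for 0.2 s.
At the end, for the whole second after the job is handed in: The adapter stands upright (within 0.15 rad) on the floor of the tray's empty half; the larger cap is screwed home on the port: cap_grip within 1.5 mm of its home height of 19 mm above the rim, centred within 3 mm, level within 0.06 rad; both at rest and released (all of step 1 and all of step 3 and z of cap_grip in the frame of port_mouth above 0.0165 m and linear speed of each of cap, adapter below 0.02 m/s); the robot touches nothing.
It fails at once if a thing that is to be left alone is pushed more than 25 mm from its place (distance of any of small_cap, offcut, tape_measure, glue_bottle, screw_tin, screwdriver from where it was at the start of the episode above 0.025 m).
It fails at once if the glue bottle is tipped over (angle between glue_bottle's own z axis and vertical above 0.4 rad).
It fails at once if the thread is forced: the cap bears on the port with more than 180 N (contact force between cap and port above 180 N).
It also fails if it takes over 72 s, if anything falls off the work surface, if the arm or the gripper's body presses on something with over 40 N, if the wrist force passes 120 N, or if a joint passes its speed limit or range.

## Working session

There is one attempt and no reset: what is moved stays moved. The work goes in short steps, Python scripts to look and compute and a tool call to move; the robot and the scene stay as the last step left them, time stands still between calls to the robot, and variables do not carry over. Pictures are saved under pics/ and viewed, at most 10 in all, crops included, and the job is handed in when it is done.

Besides the shell and the picture viewer there is one more tool, called after "Emit:" as name([rows], argument=value, ...), one row to a line, values as JSON. play_rows: Moves the arm, as the interface text tells. Its arguments: {"type":"object","properties":{"motion":{"type":"array","items":{"type":"array","items":{"type":"array","items":{"type":"number"}}}},"jaw":{"type":"number"},"squeeze":{"type":"number"}},"required":["motion"]}

```bash
ls; mkdir -p pics; python3 - <<'E'
from bench import sensors, optics, job, r
import cv2,numpy as np,pickle
print(sensors.sense(), r.pinch_z)
d={}
for n in("side","top"):
    s=optics.snapshot(n); d[n]=s
    cv2.imwrite(f"pics/{n}0.png",cv2.cvtColor(s["pixels"],cv2.COLOR_RGB2BGR))
    print(n,s["mtx"],s["R"],s["t"])
w=optics.snapshot("wrist");d["wrist"]=w;print(w["mtx"],w["T_tool_cam"])
pickle.dump(d,open("s0.pkl","wb"))
E
```

```text
pics
{'time': 0.0, 'joint_pos': array([-7.76574920e+01,  7.51577455e+00,  8.53298532e+01, -1.73798306e-03,
        8.72609952e+01, -4.89299815e+00]), 'qd': array([-0.03697223, -0.04081487, -0.04921226,  0.02948136,  0.05257112,
        0.0496976 ]), 'joint_efforts': array([ 2.94930120e-03, -5.69394386e+01, -5.00550377e+01, -4.98607756e-05,
        1.45115741e-02, -4.99521559e-05]), 'tool_pos': array([ 177.67295683, -572.51238684,  230.23198006]), 'tcp_rot': array([-1.79893618e+02, -7.36489650e-03,  1.72355839e+01]), 'ft_force': array([ 0.47566804, -0.48771737,  0.11611644]), 'wrist_torque': array([-0.03746014, -0.01314624, -0.03331394]), 'grip_force': 0.0, 'finger_gap': 85.85513064379401} 18.700000000000003
side [[448.23659863   0.         283.54577057]
 [  0.         448.23659863 216.29367679]
 [  0.           0.           1.        ]] [[-0.82658585 -0.56277477 -0.00635484]
 [-0.38163767  0.56876474 -0.72860096]
 [ 0.41365265 -0.599826   -0.68490894]] [532.3156546  322.95011466 902.56018381]
top [[475.58434522   0.         283.81196093]
 [  0.         475.58434522 207.72363113]
 [  0.           0.           1.        ]] [[ 0.00940643 -0.9996496   0.02474273]
 [-0.98515078 -0.01350644 -0.17115935]
 [ 0.17143357 -0.02276532 -0.98493262]] [ -30.68355685  633.47237421 1098.5714856 ]
[[338.51868241   0.         284.66397564]
 [  0.         338.51868241 208.85672195]
 [  0.           0.           1.        ]] [[-6.53583644e-05 -9.58240077e-01 -2.85964946e-01  7.24602561e+01]
 [ 9.99999607e-01 -3.15419603e-04  8.28386029e-04  7.68064055e-01]
 [-8.83991642e-04 -2.85964779e-01  9.58239721e-01 -1.42396505e+02]
 [ 0.00000000e+00  0.00000000e+00  0.00000000e+00  1.00000000e+00]]
```

View pics/top0.png

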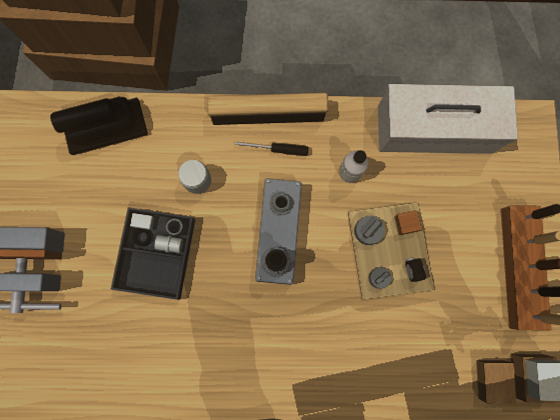

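View pics/side0.png

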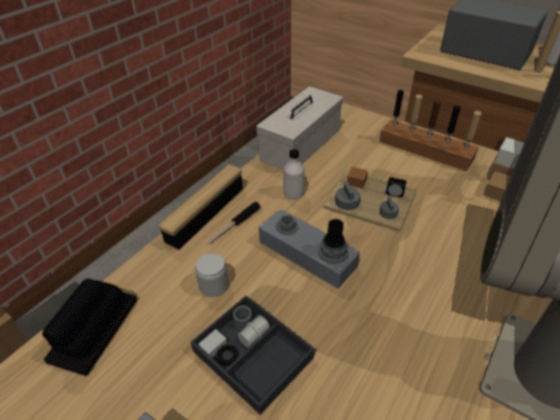

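The top view shows the adapter in the port at (276,261), the tray at (155,253) with its empty half lower (-x), the large cap at (371,230) and the small cap at (380,277). The side view shows the same layout, with the adapter at about (335,233).

```bash
cat > h.py <<'E'
import numpy as np,cv2,pickle
from scipy.spatial.transform import Rotation as Ro
def ray(s,uv,z,pose=None):
    """world points on plane z for pixels uv; pose=(pos,rpy) of tool for wrist"""
    uv=np.atleast_2d(uv).astype(float)
    d=np.c_[uv,np.ones(len(uv))]@np.linalg.inv(s["mtx"]).T
    if pose is None: R=s["R"].T; c=-R@s["t"]
    else:
        Rt=Ro.from_euler("xyz",pose[1],degrees=True).as_matrix()
        T=s["T_tool_cam"]; R=Rt@T[:3,:3]; c=Rt@T[:3,3]+pose[0]
    d=d@R.T
    return c+d*((z-c[2])/d[:,2])[:,None]
E
python3 - <<'E'
from h import *
d=pickle.load(open("s0.pkl","rb")); s=d["top"]
for n,uv,z in[("adapter top",(276,259),155),("cap disc",(371,230),41),("small",(380,277),34),("tray BL",(113,290),40),("tray BR",(179,298),40),("trayTL",(128,208),40),("tray TR",(199,215),40),("duct BL",(257,281),60),("duct BR",(294,284),60),("ductTL",(265,179),60),("glue",(359,156),150),("tin",(193,170),80)]:
    print(n,ray(s,uv,z).round(0)[0])
im=cv2.cvtColor(s["pixels"],cv2.COLOR_RGB2BGR)
a=cv2.resize(im[200:305,340:440],None,fx=4,fy=4,interpolation=cv2.INTER_CUBIC)
b=cv2.resize(im[200:305,245:305],None,fx=4,fy=4,interpolation=cv2.INTER_CUBIC)
cv2.imwrite("pics/crop1.png",np.hstack([b,a]))
E
```

```text
adapter top [503.  -5. 155.]
cap disc [ 584. -238.   41.]
small [ 470. -258.   34.]
tray BL [433. 379.  40.]
tray BR [416. 222.  40.]
trayTL [631. 356.  40.]
tray TR [616. 183.  40.]
duct BL [457.  38.  60.]
duct BR [451. -49.  60.]
ductTL [703.  23.  60.]
glue [ 739. -191.  150.]
tin [718. 196.  80.]
```

View pics/crop1.png

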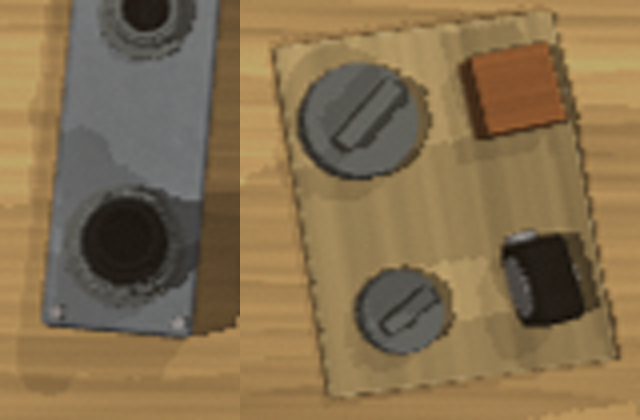

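The crop shows the adapter's dark top centred near (125,238), the large cap's bar running from about (340,145) to (400,90), and the offcut, small cap and tape clear of it. I'll move over the adapter at tray yaw and look with the wrist camera.

Emit:
play_rows([
  [[3.5,-3.2,-0.3,0,0,0],[7.0,-6.5,-0.6,0,0,0],[10.5,-9.7,-0.9,0,0,0],[14,-13,-1.2,0,0,0],[17.5,-16.2,-1.5,0,0,0]],
])

```text
time: 0.65
tool_pos: [297.4, -364.6, 246.1]
tcp_rot: [-180.0, -0.0, 17.2]
ft_force: [0.7, -0.6, -0.0]
finger_gap: 85.4
grip_force: 0.0
```

Emit:
play_rows([
  [[3.5,-3.2,-0.3,0,0,0],[7.0,-6.5,-0.6,0,0,0],[10.5,-9.7,-0.9,0,0,0],[14,-13,-1.2,0,0,0],[17.5,-16.2,-1.5,0,0,0]],
])

```text
time: 1.15
tool_pos: [416.5, -158.0, 261.4]
tcp_rot: [180.0, -0.0, 17.2]
ft_force: [0.9, -1.0, 0.8]
finger_gap: 85.5
grip_force: 0.0
```

Emit:
play_rows([
  [[3.5,-3.2,0,0,0,7],[7.0,-6.5,0,0,0,14],[10.5,-9.7,0,0,0,21],[13.1,-12.2,0,0,0,23.7],[13.1,-12.2,0,0,0,23.7]],
])

```text
time: 1.65
tool_pos: [506.1, -0.4, 260.7]
tcp_rot: [-179.9, 0.0, -6.3]
ft_force: [-0.1, -0.5, -0.1]
finger_gap: 85.7
grip_force: 0.0
```

```bash
cat >> h.py <<'E'
def snap(name,f):
    from bench import sensors,optics
    q=sensors.sense(); s=optics.snapshot(name); pose=(q["tool_pos"],q["tcp_rot"])
    cv2.imwrite("pics/"+f+".png",cv2.cvtColor(s["pixels"],cv2.COLOR_RGB2BGR))
    pickle.dump((s,pose),open(f+".pkl","wb")); return s,pose
def go(pos,yaw,roll=180,pitch=0):
    """shift (cm) and turn (deg) in tool axes from the measured pose"""
    from bench import sensors
    q=sensors.sense(); R0=Ro.from_euler("xyz",q["tcp_rot"],degrees=True)
    R1=Ro.from_euler("xyz",[roll,pitch,yaw],degrees=True)
    print("at",q["time"],q["tool_pos"].round(1),q["tcp_rot"].round(2),"F",q["ft_force"].round(1),"T",q["wrist_torque"].round(2))
    print("cm",(R0.inv().apply(np.array(pos)-q["tool_pos"])/10).round(2),"deg",(R0.inv()*R1).as_rotvec(degrees=True).round(2))
E
python3 - <<'E'
from h import *
s,p=snap("wrist","w1"); print(p,s["T_tool_cam"][:3,3])
E
```

```text
(array([ 5.06088157e+02, -4.49258338e-01,  2.60713043e+02]), array([-1.79912590e+02,  3.80798480e-02, -6.30283454e+00])) [  72.79483727    0.83774515 -142.39644756]
```

View pics/w1.png

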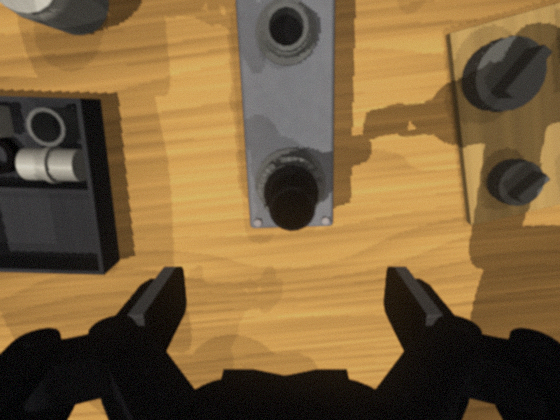

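The wrist view shows the adapter's dark blob with its top end centred near (292,206), the duct edges at columns about 245 and 333, and the tray's corner and empty half on the left. Next I'll measure it.

```bash
python3 - <<'E'
from h import *
s,p=pickle.load(open("w1.pkl","rb"))
g=s["pixels"].max(2)[150:240,240:345]
m=(g<42).astype(np.uint8)
n,l,st,c=cv2.connectedComponentsWithStats(m); k=1+st[1:,4].argmax(); m=l==k
for i in range(0,90,4):
    x=np.where(m[i])[0]
    if len(x): print(150+i,240+x.min(),240+x.max(),end=" | ")
ys,xs=np.where(m); b=ys.max()+150
# top circle fit to lower boundary points
P=[(240+np.where(m[:,j])[0].max()*0+j,150+np.where(m[:,j])[0].max()) for j in range(105) if m[:,j].any()]
P=np.array([q for q in P if q[1]>205],float)
A=np.c_[P,np.ones(len(P))]; a=np.linalg.lstsq(A,(P**2).sum(1),rcond=None)[0]
cx,cy=a[0]/2,a[1]/2; print("\ncircle",cx,cy,np.sqrt(a[2]+cx*cx+cy*cy))
print(ray(s,(cx,cy),155,p))
# tray empty half (wrist view), duct corners
print(ray(s,[(118,255),(103,272),(251,227),(332,227)],40,p).round(0))
E
```

```text
166 285 302 | 170 276 308 | 174 272 311 | 178 269 313 | 182 268 315 | 186 267 316 | 190 266 317 | 194 265 317 | 198 267 316 | 202 267 315 | 206 272 313 | 210 270 313 | 214 273 312 | 218 273 310 | 222 276 306 | 226 282 302 | 
circle 291.56992667863426 206.27141631403822 21.667028969543058
[[506.24554486  -6.64314233 155.        ]]
[[436. 202.  40.]
 [417. 225.  40.]
 [453.  43.  40.]
 [443. -48.  40.]]
```

Emit:
play_rows([
  [[0.05,0.6,4,0,0,-0.2],[0.05,0.6,8,0,0,-0.2],[0.05,0.6,12,0,0,-0.2],[0.05,0.6,14.9,0,0,-0.2],[0.05,0.6,14.9,0,0,-0.2]],
])

```text
time: 2.2
tool_pos: [500.6, -11.2, 107.3]
tcp_rot: [180.0, 0.5, -6.3]
ft_force: [-0.1, 0.7, -0.1]
finger_gap: 85.2
grip_force: 0.0
```

Emit:
play_rows([
  [[0,0,0,0,0,0],[0,0,0,0,0,0],[0,0,0,0,0,0],[0,0,0,0,0,0],[0,0,0,0,0,0]],
], jaw=0, squeeze=40)

```text
time: 2.7
tool_pos: [507.4, -8.1, 115.6]
tcp_rot: [-179.7, -0.3, -6.2]
ft_force: [0.6, 12.5, 9.7]
finger_gap: 34.9
grip_force: 40.2
```

Emit:
play_rows([
  [[0,0,0,0,0,0],[0,0,0,0,0,0],[0,0,-0.2,0,0,0],[0,0,-0.5,0,0,0],[0,0,-1,0,0,0]],
])

```text
time: 3.2
tool_pos: [505.8, -8.0, 122.6]
tcp_rot: [-179.7, -0.1, -6.2]
ft_force: [6.6, 11.0, -9.1]
finger_gap: 34.9
grip_force: 41.0
```

Emit:
play_rows([
  [[0,0,-1,0,0,0],[0,0,-2,0,0,0],[0,0,-3,0,0,0],[0,0,-4,0,0,0],[0,0,-5,0,0,0]],
])

```text
time: 3.7
tool_pos: [505.1, -10.9, 173.6]
tcp_rot: [180.0, -0.1, -6.3]
ft_force: [0.5, -0.8, -0.8]
finger_gap: 35.1
grip_force: 41.0
```

Emit:
play_rows([
  [[0,0,-1,0,0,0],[0,0,-1.5,0,0,0],[0,0,-2,0,0,0],[0,0,-2,0,0,0],[0,0,-2,0,0,0]],
])

```text
time: 4.2
tool_pos: [504.7, -10.6, 192.0]
tcp_rot: [180.0, 0.0, -6.3]
ft_force: [0.2, -1.5, -1.1]
finger_gap: 34.8
grip_force: 41.0
```

```bash
python3 - <<'E'
from h import *
go((475,288,190),-6.5)
s,p=snap("wrist","w2")
t,_=snap("top","t2")
im=cv2.cvtColor(t["pixels"],cv2.COLOR_RGB2BGR)
a=cv2.resize(im[200:305,105:205],None,fx=4,fy=4,interpolation=cv2.INTER_CUBIC)
b=cv2.resize(cv2.cvtColor(s["pixels"],cv2.COLOR_RGB2BGR),(560,420))
cv2.imwrite("pics/crop2.png",cv2.resize(np.hstack([a,b]),(800,350)))
E
```

```text
at 4.2 [504.7 -10.6 192. ] [ 1.80e+02  3.00e-02 -6.27e+00] F [ 0.2 -1.5 -1.1] T [-0.07  0.   -0.01]
cm [ -6.22 -29.36   0.2 ] deg [0.   0.03 0.23]
```

View pics/crop2.png

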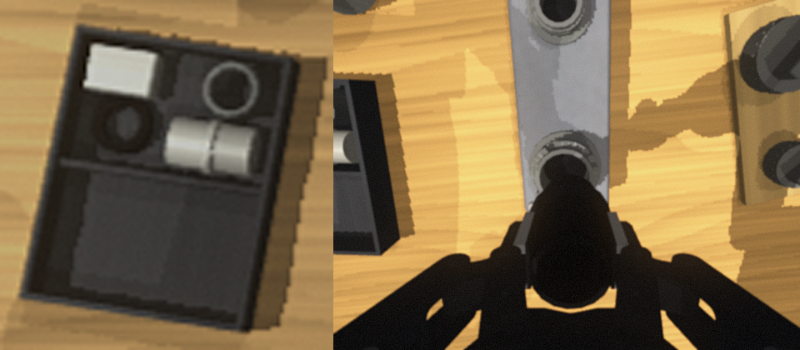

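The adapter is out of the port and held. In the left panel the empty half is bounded by (22,297), (247,330), (265,187) and (62,160).

```bash
python3 - <<'E'
from h import *
t,_=pickle.load(open("t2.pkl","rb"))
uv=np.array([(22,297),(247,330),(265,187),(62,160)])/(4*.8333)+[105,200]
P=ray(t,uv,39); print(P.round(1)); c=P.mean(0); print(c)
go((c[0],c[1],180),-6.5)
E
```

```text
[[435.4 382.3  39. ]
 [413.8 222.2  39. ]
 [515.2 214.   39. ]
 [533.  360.6  39. ]]
[474.36431242 294.75796182  39.        ]
at 4.3 [504.5 -10.6 191.7] [-1.80e+02  6.00e-02 -6.27e+00] F [-0.7  0.6 -2.2] T [0.04 0.01 0.02]
cm [ -6.33 -30.02   1.18] deg [-0.    0.06  0.23]
```

Emit:
play_rows([
  [[-1.2,-4,0,0,0,0.7],[-2.3,-8,0,0,0,0.7],[-3.3,-12,0,0,0,0.7],[-4.3,-16,0,0,0,0.7],[-4.7,-20,0,0,0,0.7]],
])

```text
time: 4.8
tool_pos: [479.0, 194.9, 191.9]
tcp_rot: [180.0, 0.0, -7.0]
ft_force: [1.3, 1.0, -1.9]
finger_gap: 34.9
grip_force: 41.1
```

Emit:
play_rows([
  [[-0.7,-4,0,0,0,0],[-1.3,-7,0.5,0,0,0],[-1.6,-9,1,0,0,0],[-1.7,-10,3,0,0,0],[-1.7,-10,5,0,0,0]],
])

```text
time: 5.3
tool_pos: [475.1, 296.4, 141.7]
tcp_rot: [-180.0, -0.0, -6.9]
ft_force: [-0.3, 0.2, -2.2]
finger_gap: 35.0
grip_force: 41.1
```

Emit:
play_rows([
  [[0,0,2,0,0,0],[0,0,4,0,0,0],[0,0,6,0,0,0],[0,0,7,0,0,0],[0,0,7.5,0,0,0]],
])

```text
time: 5.8
tool_pos: [474.3, 294.2, 65.7]
tcp_rot: [179.9, 0.1, -7.0]
ft_force: [-0.5, 0.2, -1.5]
finger_gap: 35.1
grip_force: 41.1
```

```bash
python3 - <<'E'
from h import *
s,p=snap("wrist","w3")
go((474.4,294.5,49),-7)
E
```

```text
at 5.85 [474.5 294.3  65.8] [ 1.7993e+02  1.0000e-01 -6.9700e+00] F [-0.7 -0.9 -1.7] T [-0.01 -0.01 -0.02]
cm [-0.01 -0.02  1.68] deg [0.07 0.1  0.03]
```

View pics/w3.png

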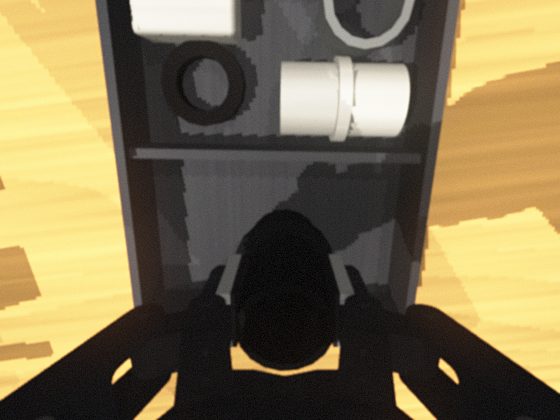

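The adapter is held upright between the tray's side walls, with the divider at row 155 and clear of it. Lowering gently.

Emit:
play_rows([
  [[0,0,0.5,0,0,0],[0,0,0.9,0,0,0],[0,0,1.1,0,0,0],[0,0,1.25,0,0,0],[0,0,1.3,0,0,0]],
])

```text
time: 6.35
tool_pos: [475.3, 294.7, 54.4]
tcp_rot: [-180.0, -0.0, -7.0]
ft_force: [-0.9, -0.2, -0.6]
finger_gap: 35.2
grip_force: 41.1
```

Emit:
play_rows([
  [[0,0,0.05,0,0,0],[0,0,0.1,0,0,0],[0,0,0.15,0,0,0],[0,0,0.2,0,0,0],[0,0,0.2,0,0,0]],
])

```text
time: 6.85
tool_pos: [475.2, 294.7, 52.2]
tcp_rot: [180.0, 0.0, -7.0]
ft_force: [0.4, 0.1, -2.3]
finger_gap: 35.2
grip_force: 41.1
```

```bash
python3 - <<'E'
from h import *
s,p=pickle.load(open("w3.pkl","rb")); print(ray(s,[(135,152),(420,157)],35,p))
go((474.4,294.5,49),-7)
E
```

```text
[[534.31268077 362.34184169  35.        ]
 [514.15004913 218.70020387  35.        ]]
at 6.85 [475.2 294.7  52.2] [ 1.80e+02  1.00e-02 -6.96e+00] F [ 0.4  0.1 -2.3] T [ 0.03 -0.05  0.04]
cm [-0.08  0.03  0.32] deg [0.   0.01 0.04]
```

Emit:
play_rows([
  [[0,0,0.07,0,0,0],[0,0,0.14,0,0,0],[0,0,0.21,0,0,0],[0,0,0.28,0,0,0],[0,0,0.28,0,0,0]],
])

```text
time: 7.35
tool_pos: [475.5, 294.8, 50.5]
tcp_rot: [-180.0, -0.0, -7.0]
ft_force: [-3.4, -1.3, 7.6]
finger_gap: 35.5
grip_force: 41.9
```

Emit:
play_rows([
  [[0,0,0.05,0,0,0],[0,0,0.1,0,0,0],[0,0,0.15,0,0,0],[0,0,0.2,0,0,0],[0,0,0.2,0,0,0]],
])

```text
time: 7.85
tool_pos: [476.1, 295.2, 50.3]
tcp_rot: [-179.9, -0.1, -7.0]
ft_force: [-8.3, -3.6, 20.3]
finger_gap: 35.3
grip_force: 42.5
```

Emit:
play_rows([
  [[0,0,-0.3,0,0,0],[0,0,-0.3,0,0,0],[0,0,-0.3,0,0,0],[0,0,-0.3,0,0,0],[0,0,-0.3,0,0,0]],
], jaw=0.85)

```text
time: 8.35
tool_pos: [475.0, 294.5, 50.1]
tcp_rot: [180.0, 0.0, -7.0]
ft_force: [0.2, -0.6, -0.6]
finger_gap: 72.5
grip_force: 0.0
```

Emit:
play_rows([
  [[0,0,-2,0,0,0],[0,0,-5,0,0,0],[0,0,-9,0,0,0],[0,0,-13,0,0,0],[0,0,-17,0,0,0]],
])

```text
time: 8.85
tool_pos: [474.9, 294.5, 221.7]
tcp_rot: [180.0, 0.0, -7.0]
ft_force: [0.9, -0.1, 0.3]
finger_gap: 72.5
grip_force: 0.0
```

```bash
python3 - <<'E'
from h import *
s,p=snap("wrist","w4"); print(p)
t,_=snap("top","t4")
im=cv2.cvtColor(t["pixels"],cv2.COLOR_RGB2BGR)
a=cv2.resize(im[200:305,225:305],None,fx=4,fy=4,interpolation=cv2.INTER_CUBIC)
b=cv2.cvtColor(s["pixels"],cv2.COLOR_RGB2BGR)
cv2.imwrite("pics/crop4.png",cv2.resize(np.hstack([a,b]),(800,382)))
go((490,-5,260),-7)
E
```

```text
(array([474.89934313, 294.49304551, 221.74131001]), array([ 1.79983442e+02,  2.75167550e-02, -6.96699425e+00]))
at 8.95 [478.4 296.3 227.9] [-179.64   -0.54   -6.96] F [0.1 1.  0.9] T [-0.03 -0.06  0.03]
cm [ 4.83 29.74 -3.35] deg [-0.36 -0.54  0.04]
```

View pics/crop4.png

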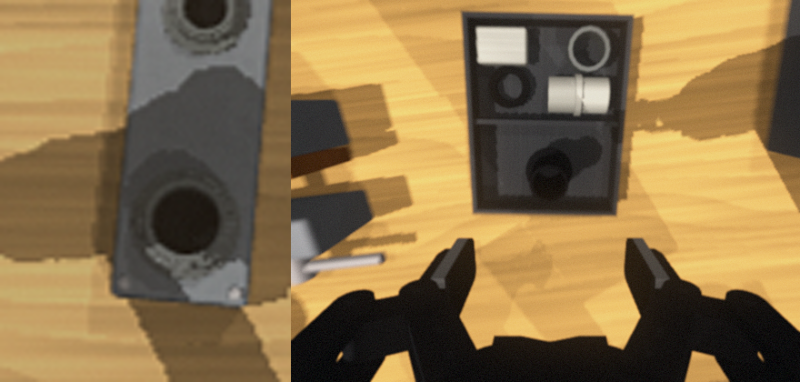

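The adapter stands clear in the tray (about (550,178)), and the empty port is visible at about (187,220). Next is the wrist camera over the port at two yaws, which separates hand-eye error from port position.

Emit:
play_rows([
  [[1,4,0,0,0,0],[2,8.5,0,0,0,0],[3,13,0,0,0,0],[4,17,0,0,0,0],[4.6,20,0,0,0,0]],
])

```text
time: 9.45
tool_pos: [496.5, 88.2, 220.0]
tcp_rot: [180.0, 0.0, -7.0]
ft_force: [-0.2, 0.8, 0.9]
finger_gap: 72.3
grip_force: 0.0
```

Emit:
play_rows([
  [[1,4,0.5,0,0,0],[1.7,7.5,1,0,0,0],[2,9,1.5,0,0,0],[2,9.4,2,0,0,0],[2,9.4,2,0,0,0]],
])

```text
time: 9.95
tool_pos: [504.4, -5.3, 199.2]
tcp_rot: [-180.0, 0.1, -7.0]
ft_force: [-0.0, -0.0, 0.4]
finger_gap: 72.6
grip_force: 0.0
```

Emit:
play_rows([
  [[0,0,0,0,0,0],[0,0,0,0,0,0],[0,0,0,0,0,0],[0,0,0,0,0,0]],
])

```text
time: 10.35
tool_pos: [505.3, -4.5, 200.8]
tcp_rot: [-180.0, -0.0, -6.9]
ft_force: [-0.2, -0.2, 0.8]
finger_gap: 72.6
grip_force: 0.0
```

```bash
cat >> h.py <<'E'
def bore(s,p,z=100,c0=(284,209)):
    """fit ellipse to dark bore near the picture centre; cast to z"""
    g=cv2.GaussianBlur(s["pixels"].max(2),(3,3),0); best=None
    for th in (30,40,50,60):
        cs,_=cv2.findContours((g<th).astype(np.uint8),cv2.RETR_EXTERNAL,cv2.CHAIN_APPROX_NONE)
        for c in cs:
            if len(c)<60: continue
            (x,y),(a,b),an=cv2.fitEllipse(c)
            if np.hypot(x-c0[0],y-c0[1])<45 and 30<a and b<90: print(th,round(x,1),round(y,1),round(a,1),round(b,1),ray(s,(x,y),z,p)[0].round(1))
E
python3 - <<'E'
from h import *
s,p=snap("wrist","w5"); print(p); bore(s,p)
E
```

```text
(array([505.26366264,  -4.53324128, 200.79575799]), array([-1.79995203e+02, -2.89414484e-02, -6.90247323e+00]))
30 285.5 201.5 35.4 46.3 [511.1  -6.9 100. ]
40 285.6 202.5 39.1 49.4 [510.3  -6.9 100. ]
50 285.3 208.6 52.5 54.3 [505.7  -6.1 100. ]
60 285.6 208.6 53.5 55.9 [505.6  -6.3 100. ]
60 292.4 185.7 48.2 52.3 [522.5 -13.4 100. ]
```

View pics/w5.png

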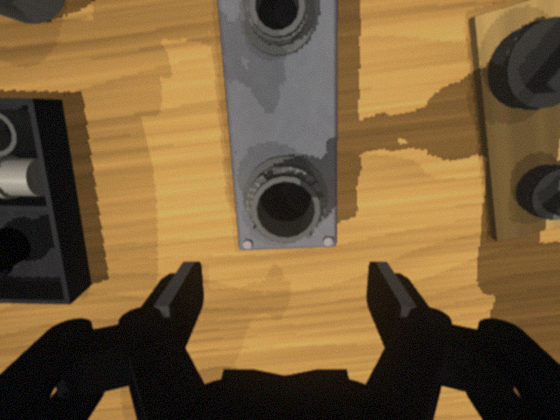

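The wrist view shows the empty bore as an ellipse centred near (285.5,208.6). Turning to yaw 133 for the second view.

Emit:
play_rows([
  [[0,0,0,0,0,-7],[0,0,0,0,0,-14],[0,0,0,0,0,-21],[0,0,0,0,0,-28],[0,0,0,0,0,-35]],
])

```text
time: 10.9
tool_pos: [505.1, -5.0, 200.6]
tcp_rot: [180.0, -0.0, 28.3]
ft_force: [-0.1, 0.0, -0.0]
finger_gap: 72.8
grip_force: 0.0
```

Emit:
play_rows([
  [[0,0,0,0,0,-7],[0,0,0,0,0,-14],[0,0,0,0,0,-21],[0,0,0,0,0,-28],[0,0,0,0,0,-35]],
])

```text
time: 11.4
tool_pos: [505.2, -5.0, 200.6]
tcp_rot: [180.0, -0.0, 63.3]
ft_force: [0.2, 0.1, 0.1]
finger_gap: 72.6
grip_force: 0.0
```

Emit:
play_rows([
  [[0,0,0,0,0,-7],[0,0,0,0,0,-14],[0,0,0,0,0,-21],[0,0,0,0,0,-28],[0,0,0,0,0,-35]],
])

```text
time: 11.9
tool_pos: [505.2, -5.0, 200.6]
tcp_rot: [180.0, 0.0, 98.3]
ft_force: [-1.2, -0.9, 0.2]
finger_gap: 72.5
grip_force: 0.0
```

Emit:
play_rows([
  [[0,0,0,0,0,-7],[0,0,0,0,0,-14],[0,0,0,0,0,-21],[0,0,0,0,0,-28],[0,0,0,0,0,-35]],
])

```text
time: 12.4
tool_pos: [505.2, -5.0, 200.6]
tcp_rot: [180.0, 0.0, 133.3]
ft_force: [0.2, 0.0, 0.4]
finger_gap: 73.2
grip_force: 0.0
```

Emit:
play_rows([
  [[0,0,0,0,0,0],[0,0,0,0,0,0],[0,0,0,0,0,0],[0,0,0,0,0,0]],
])

```text
time: 12.8
tool_pos: [505.1, -5.1, 200.5]
tcp_rot: [180.0, 0.0, 132.9]
ft_force: [0.8, 0.1, 0.4]
finger_gap: 72.9
grip_force: 0.0
```

```bash
python3 - <<'E'
from h import *
s,p=snap("wrist","w6"); print(p); bore(s,p)
# denser thresholds on both
for f in("w5","w6"):
    s,p=pickle.load(open(f+".pkl","rb")); g=cv2.GaussianBlur(s["pixels"].max(2),(3,3),0)
    cy,cx=(int(v) for v in (208,285)); print(f,[int(v) for v in g[cy,cx-45:cx+46:3]]); print([int(v) for v in g[cy-45:cy+46:3,cx]])
go((584,-238,200),133)
E
```

```text
(array([505.10966649,  -5.1403555 , 200.51447038]), array([1.79998104e+02, 1.11700819e-03, 1.32937597e+02]))
30 284.7 200.1 35.4 46.8 [500.3  -0.9 100. ]
40 286.0 200.9 37.1 52.2 [501.4  -0.8 100. ]
50 286.3 203.5 42.6 57.1 [503.   -2.1 100. ]
60 284.6 207.4 53.3 55.8 [504.1  -5.2 100. ]
w5 [129, 123, 116, 112, 110, 102, 45, 41, 31, 26, 26, 26, 26, 25, 21, 23, 22, 22, 27, 28, 24, 25, 30, 45, 49, 93, 100, 67, 77, 79, 81]
[51, 66, 99, 69, 54, 105, 77, 27, 30, 29, 28, 25, 22, 22, 22, 23, 22, 22, 25, 29, 42, 43, 43, 47, 46, 101, 106, 119, 131, 193, 184]
w6 [86, 78, 97, 74, 102, 79, 48, 49, 32, 25, 27, 27, 24, 24, 25, 22, 24, 24, 24, 23, 21, 21, 31, 40, 45, 99, 98, 86, 95, 103, 102]
[82, 95, 103, 86, 87, 102, 45, 22, 24, 23, 21, 25, 25, 25, 25, 22, 24, 24, 22, 42, 51, 55, 50, 53, 65, 103, 90, 116, 120, 120, 118]
at 12.85 [505.1  -5.2 200.5] [180.     0.   132.96] F [ 0.3 -0.2 -0.3] T [ 0.04 -0.04 -0.02]
cm [-22.42 -10.1    0.05] deg [ 0.    0.   -0.04]
```

Emit:
play_rows([
  [[-4,-1.8,0.5,0,0,0],[-8,-3.6,1,0,0,0],[-12,-5.4,1.5,0,0,0],[-16,-7.2,2.5,0,0,0],[-19,-8.6,3.5,0,0,0]],
])

```text
time: 13.35
tool_pos: [572.5, -205.4, 165.4]
tcp_rot: [180.0, 0.1, 132.9]
ft_force: [0.0, 0.5, 0.3]
finger_gap: 73.1
grip_force: 0.0
```

Emit:
play_rows([
  [[-2,-0.9,0.3,0,0,0],[-3,-1.3,0.5,0,0,0],[-3.4,-1.5,0.5,0,0,0],[-3.4,-1.5,0.5,0,0,0],[-3.4,-1.5,0.5,0,0,0]],
])

```text
time: 13.85
tool_pos: [584.3, -236.8, 161.0]
tcp_rot: [180.0, 0.0, 133.1]
ft_force: [-0.5, -0.4, 1.2]
finger_gap: 72.5
grip_force: 0.0
```

Emit:
play_rows([
  [[0,0,0,0,0,0],[0,0,0,0,0,0],[0,0,0,0,0,0],[0,0,0,0,0,0]],
])

```text
time: 14.25
tool_pos: [584.2, -237.6, 160.7]
tcp_rot: [180.0, 0.0, 133.1]
ft_force: [0.9, 0.4, -0.2]
finger_gap: 72.7
grip_force: 0.0
```

```bash
python3 - <<'E'
from h import *
def fit(f):
    s,p=pickle.load(open(f+".pkl","rb")); g=cv2.GaussianBlur(s["pixels"].max(2),(3,3),0)
    m=g[160:260,235:335]
    for th in(66,72,78):
        pts=[]
        for a in np.arange(0,2*np.pi,.05):   # radial first crossing from centre
            for r_ in np.arange(18,40,.25):
                x,y=285+r_*np.cos(a),206+r_*np.sin(a)
                if cv2.getRectSubPix(g,(1,1),(x,y))[0,0]>th: pts.append((x,y)); break
        (x,y),(a,b),an=cv2.fitEllipseAMS(np.array(pts,np.float32))
        P=ray(s,(x,y),100,p)[0]; print(f,th,len(pts),round(x,1),round(y,1),round(a,1),round(b,1),P.round(1))
    return P[:2],Ro.from_euler("z",p[1][2],degrees=True).as_matrix()[:2,:2]*[1,-1]
P1,R1=fit("w5");P2,R2=fit("w6")
# P_i = P + R_i e
x=np.linalg.solve(np.r_[np.c_[np.eye(2),R1],np.c_[np.eye(2),R2]],np.r_[P1,P2]);print("port, e_tool",x)
s,p=snap("wrist","w7"); print(p)
E
```

```text
w5 66 115 285.6 208.7 54.9 58.0 [505.6  -6.3 100. ]
w5 72 114 285.3 209.0 55.7 57.6 [505.4  -6.1 100. ]
w5 78 112 285.3 209.0 56.1 58.2 [505.3  -6.1 100. ]
w6 66 126 284.5 207.5 55.2 57.7 [504.1  -5.3 100. ]
w6 72 126 284.5 207.6 55.8 58.2 [504.1  -5.3 100. ]
w6 78 126 284.5 207.6 56.4 58.8 [504.1  -5.4 100. ]
port, e_tool [ 5.04613374e+02 -5.94512718e+00  7.39797203e-01  3.73850971e-02]
(array([ 584.18527018, -237.55664707,  160.65013641]), array([1.79994385e+02, 1.13368623e-02, 1.33050609e+02]))
```

View pics/w7.png

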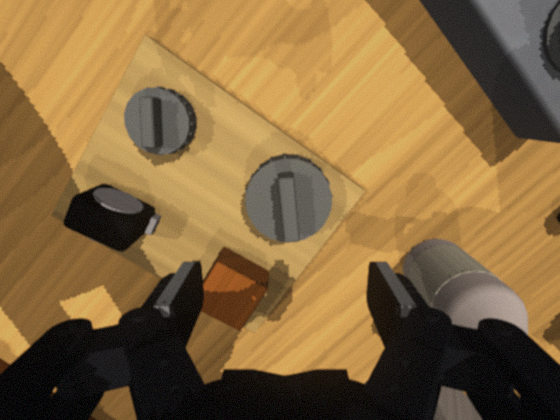

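The wrist view shows the cap's disc centred near (287,198) with its bar almost vertical at column 288, so yaw is within a few degrees. The offcut (240,288) and the glue bottle (450,270) are close by, so I'll narrow the jaw.

```bash
python3 - <<'E'
from h import *
s,p=pickle.load(open("w7.pkl","rb")); im=s["pixels"]; g=im.max(2)
hsv=cv2.cvtColor(im,cv2.COLOR_RGB2HSV)
m=((hsv[...,1]<70)).astype(np.uint8); m[:, :230]=0; m[:,345:]=0; m[:140]=0; m[260:]=0
n,l,st,c=cv2.connectedComponentsWithStats(m); k=1+st[1:,4].argmax(); print("blob",st[k],c[k])
cn=max(cv2.findContours((l==k).astype(np.uint8),cv2.RETR_EXTERNAL,cv2.CHAIN_APPROX_NONE)[0],key=len)
print("ellipse",cv2.fitEllipse(cn))
# disc only: lower+side boundary, cast to z=41, circle fit
low=cn[:,0][cn[:,0,1]>198]; P=ray(s,low,41,p)[:,:2]
a=np.linalg.lstsq(np.c_[P,np.ones(len(P))],(P**2).sum(1),rcond=None)[0]; cc=a[:2]/2; print("disc circle",cc,np.sqrt(a[2]+cc@cc))
for y in range(160,246,6): print(y,[int(v) for v in g[y,262:316:2]])
ls=cv2.createLineSegmentDetector().detect(g[140:260,230:345])[0][:,0]+[230,140,230,140]
for L in ls:
    d=L[2:]-L[:2]
    if np.hypot(*d)>22 and abs(d[0])<.3*abs(d[1]) and 265<L[0]<310: print("seg",L.round(1),"top-plane dir",np.degrees(np.arctan2(*(np.diff(ray(s,[L[:2],L[2:]],67,p),axis=0)[0][1::-1]))).round(1))
print("offcut",ray(s,(245,283),47,p)[0].round(0),"tape",ray(s,(118,195),62,p)[0].round(0))
E
```

```text
blob [ 245  155   87   87 5792] [288.08684392 198.54385359]
ellipse ((288.084228515625, 198.50213623046875), (84.83430480957031, 85.21138000488281), 38.95075225830078)
disc circle [ 585.52446595 -236.06675131] 34.11358992485057
160 [180, 165, 129, 85, 86, 77, 77, 85, 92, 101, 101, 108, 107, 107, 110, 112, 109, 114, 108, 94, 85, 67, 68, 60, 86, 148, 161]
166 [69, 95, 114, 114, 117, 110, 107, 106, 107, 107, 98, 100, 99, 108, 112, 117, 111, 112, 109, 112, 114, 110, 115, 119, 116, 106, 78]
172 [111, 111, 112, 111, 115, 111, 111, 111, 97, 86, 84, 72, 70, 71, 63, 81, 104, 108, 105, 111, 111, 113, 116, 114, 116, 114, 116]
178 [111, 116, 114, 111, 116, 111, 93, 89, 72, 79, 86, 97, 93, 96, 96, 94, 86, 101, 93, 97, 99, 100, 92, 104, 105, 107, 115]
184 [109, 111, 112, 106, 109, 96, 70, 63, 77, 107, 112, 112, 108, 108, 113, 109, 85, 100, 96, 98, 100, 100, 98, 101, 99, 106, 114]
190 [118, 109, 113, 111, 94, 67, 72, 68, 61, 91, 113, 116, 114, 112, 112, 111, 87, 95, 98, 98, 98, 97, 99, 100, 99, 100, 106]
196 [111, 110, 108, 110, 95, 73, 68, 69, 70, 85, 101, 112, 109, 108, 111, 107, 93, 91, 93, 98, 
[... 517 characters left out ...]
02, 98, 93, 95, 103]
226 [112, 108, 109, 110, 112, 111, 92, 75, 72, 68, 70, 97, 115, 106, 113, 103, 109, 102, 83, 96, 101, 100, 98, 99, 98, 97, 103]
232 [111, 112, 105, 110, 114, 112, 95, 68, 73, 72, 69, 87, 107, 108, 115, 107, 111, 106, 87, 93, 90, 97, 94, 99, 97, 98, 108]
238 [146, 116, 116, 124, 115, 116, 114, 90, 71, 74, 68, 79, 107, 109, 113, 113, 112, 110, 95, 104, 114, 126, 153, 189, 191, 193, 194]
244 [201, 197, 200, 174, 130, 141, 144, 151, 154, 152, 167, 185, 208, 201, 203, 198, 200, 203, 197, 200, 201, 199, 203, 203, 202, 199, 194]
seg [278.7 180.4 284.5 238.2] top-plane dir -41.6
seg [297.  236.9 292.1 180.6] top-plane dir 138.3
offcut [ 607. -312.   47.] tape [ 487. -314.   62.]
```

```bash
python3 - <<'E'
from h import *
s,p=pickle.load(open("w7.pkl","rb"))
e=Ro.from_euler("z",p[1][2],degrees=True).as_matrix()[:2,:2]*[1,-1]@[.74,.04]
# bar top centre from the fitted edge lines at row 208
b=ray(s,(289,208.5),67,p)[0][:2]; d=np.array([585.5,-236.1])
print("bar",b-e,"disc",d-e)
c=(b+d)/2-e; c=d-e
go((c[0],c[1],70),138.3); 
E
```

```text
bar [ 585.18574669 -235.11205481] disc [ 585.97592659 -236.66806151]
at 14.3 [ 584.1 -237.6  160.6] [1.8000e+02 1.0000e-02 1.3304e+02] F [ 0.1 -0.3  0.2] T [-0.02  0.01  0.05]
cm [-0.05  0.2   9.06] deg [ 0.    0.01 -5.26]
```

Emit:
play_rows([
  [[-0.02,0.2,2,0,0,-3],[-0.02,0.2,4,0,0,-5.3],[-0.02,0.2,6,0,0,-5.3],[-0.02,0.2,7.5,0,0,-5.3],[-0.02,0.2,7.5,0,0,-5.3]],
], jaw=0.45)

```text
time: 14.8
tool_pos: [583.9, -235.7, 82.5]
tcp_rot: [-179.9, -0.3, 138.3]
ft_force: [-0.2, 0.3, -0.1]
finger_gap: 38.3
grip_force: 0.0
```

Emit:
play_rows([
  [[0,0,1,0,0,0],[0,0,2,0,0,0],[0,0,3,0,0,0],[0,0,3.9,0,0,0],[0,0,3.9,0,0,0]],
])

```text
time: 15.3
tool_pos: [584.5, -236.0, 44.4]
tcp_rot: [-180.0, -0.2, 138.3]
ft_force: [-0.7, 1.2, -0.7]
finger_gap: 38.5
grip_force: 0.0
```

Emit:
play_rows([
  [[0,0,0,0,0,0],[0,0,0,0,0,0],[0,0,0,0,0,0]],
])

```text
time: 15.6
tool_pos: [586.2, -236.9, 47.2]
tcp_rot: [180.0, 0.1, 138.3]
ft_force: [0.3, 1.1, 0.1]
finger_gap: 38.6
grip_force: 0.0
```

```bash
python3 - <<'E'
from h import *
go((585.7,-236.4,44),138.3)
E
```

```text
at 15.6 [ 586.2 -236.9   47.2] [1.7998e+02 6.0000e-02 1.3833e+02] F [0.3 1.1 0.1] T [-0.01  0.01 -0.06]
cm [0.07 0.   0.32] deg [0.02 0.06 0.03]
```

Emit:
play_rows([
  [[0.03,0,0.1,0,0,0],[0.03,0,0.2,0,0,0],[0.03,0,0.2,0,0,0],[0.03,0,0.2,0,0,0],[0.03,0,0.2,0,0,0]],
])

```text
time: 16.1
tool_pos: [585.5, -236.4, 44.5]
tcp_rot: [180.0, 0.0, 138.3]
ft_force: [-0.3, -0.9, 0.4]
finger_gap: 38.5
grip_force: 0.0
```

Emit:
play_rows([
  [[0,0,0,0,0,0],[0,0,0,0,0,0],[0,0,0,0,0,0],[0,0,0,0,0,0],[0,0,0,0,0,0]],
], jaw=0, squeeze=50)

```text
time: 16.6
tool_pos: [585.7, -236.5, 44.7]
tcp_rot: [180.0, 0.0, 138.3]
ft_force: [0.1, -0.8, 2.2]
finger_gap: 10.7
grip_force: 49.4
```

Emit:
play_rows([
  [[0,0,0,0,0,0],[0,0,0,0,0,0],[0,0,0,0,0,0],[0,0,0,0,0,0]],
])

```text
time: 17.0
tool_pos: [585.7, -236.5, 44.7]
tcp_rot: [180.0, 0.0, 138.3]
ft_force: [0.1, 0.1, 2.5]
finger_gap: 10.9
grip_force: 49.4
```

Emit:
play_rows([
  [[0,0,-1,0,0,0],[0,0,-4,0,0,0],[0,0,-8,0,0,0],[0,0,-11,0,0,0],[0,0,-13,0,0,0]],
])

```text
time: 17.5
tool_pos: [586.1, -236.7, 177.9]
tcp_rot: [180.0, 0.1, 138.3]
ft_force: [0.2, 0.4, -1.1]
finger_gap: 11.0
grip_force: 48.9
```

Emit:
play_rows([
  [[2,1.1,0,0,0,0],[5,2.8,0,0,0,0],[8,4.4,0,0,0,0],[11,6.1,0,0,0,0],[14,7.7,0,0,0,0]],
])

```text
time: 18.0
tool_pos: [531.0, -84.5, 174.4]
tcp_rot: [-180.0, -0.1, 138.3]
ft_force: [0.1, -0.3, -1.3]
finger_gap: 11.0
grip_force: 49.0
```

Emit:
play_rows([
  [[3,1.7,0,0,0,0],[5,2.8,0,0,0,0],[6.5,3.6,0,0,0,0],[7.4,4.1,0,0,0,0],[7.4,4.1,0,0,0,0]],
])

```text
time: 18.5
tool_pos: [503.8, -5.3, 174.6]
tcp_rot: [-180.0, -0.0, 138.4]
ft_force: [0.3, -1.2, -2.2]
finger_gap: 10.8
grip_force: 48.9
```

Emit:
play_rows([
  [[0,0,0,0,0,0],[0,0,0,0,0,0],[0,0,0,0,0,0],[0,0,0,0,0,0]],
])

```text
time: 18.9
tool_pos: [504.2, -6.6, 174.4]
tcp_rot: [-180.0, -0.0, 138.3]
ft_force: [-0.1, 0.5, -2.1]
finger_gap: 11.2
grip_force: 48.9
```

```bash
python3 - <<'E'
from h import *
go((504.6,-5.9,150),138.3)
s,p=snap("wrist","w8"); snap("top","t8"); snap("side","s8")
cv2.imwrite("pics/w8b.png",cv2.cvtColor(s["pixels"],cv2.COLOR_RGB2BGR))
E
```

```text
at 18.9 [504.2  -6.6 174.4] [-1.7999e+02 -1.0000e-02  1.3828e+02] F [-0.1  0.5 -2.1] T [ 0.01 -0.01 -0.  ]
cm [0.01 0.08 2.44] deg [-0.01 -0.01 -0.02]
```

View pics/w8b.png

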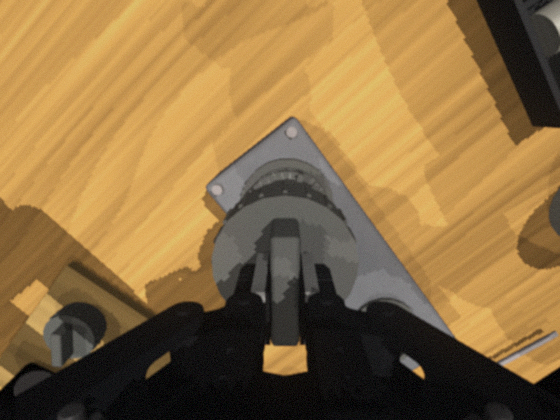

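This was my tenth and last picture: it shows the cap held level and centred (disc columns 212–358, bar at 285) above the port. I'll lower it by feel from here.

Emit:
play_rows([
  [[0,0.05,1,0,0,0],[0,0.05,2,0,0,0],[0,0.05,2.8,0,0,0],[0,0.05,3.3,0,0,0],[0,0.05,3.5,0,0,0]],
])

```text
time: 19.55
tool_pos: [503.8, -5.5, 138.3]
tcp_rot: [-179.9, -0.1, 138.3]
ft_force: [0.6, -1.0, -2.0]
finger_gap: 10.9
grip_force: 48.9
```

Emit:
play_rows([
  [[0,0,0.15,0,0,0],[0,0,0.3,0,0,0],[0,0,0.45,0,0,0],[0,0,0.6,0,0,0],[0,0,0.75,0,0,0]],
])

```text
time: 20.05
tool_pos: [504.6, -5.6, 132.1]
tcp_rot: [180.0, 0.0, 138.3]
ft_force: [0.1, -0.1, -2.2]
finger_gap: 10.9
grip_force: 48.9
```

```bash
python3 - <<'E'
from h import *
go((504.6,-5.9,120),138.3)
E
```

```text
at 20.05 [504.6  -5.6 132.1] [1.7999e+02 2.0000e-02 1.3833e+02] F [ 0.1 -0.1 -2.2] T [ 0.05  0.01 -0.  ]
cm [-0.02 -0.02  1.21] deg [0.01 0.02 0.03]
```

Emit:
play_rows([
  [[0,0,0.1,0,0,0],[0,0,0.2,0,0,0],[0,0,0.3,0,0,0],[0,0,0.4,0,0,0],[0,0,0.4,0,0,0]],
])

```text
time: 20.55
tool_pos: [504.3, -5.6, 127.8]
tcp_rot: [-180.0, -0.0, 138.3]
ft_force: [0.2, 0.0, -1.9]
finger_gap: 11.1
grip_force: 48.9
```

Emit:
play_rows([
  [[0,0,0.1,0,0,0],[0,0,0.2,0,0,0],[0,0,0.3,0,0,0],[0,0,0.4,0,0,0],[0,0,0.4,0,0,0]],
])

```text
time: 21.05
tool_pos: [504.3, -5.6, 123.8]
tcp_rot: [-180.0, -0.0, 138.3]
ft_force: [0.9, -0.1, -1.3]
finger_gap: 11.1
grip_force: 48.9
```

```bash
python3 - <<'E'
from h import *
go((504.6,-5.9,120),138.3)
E
```

```text
at 21.05 [504.3  -5.6 123.8] [-1.7999e+02 -2.0000e-02  1.3834e+02] F [ 0.9 -0.1 -1.3] T [-0.    0.04  0.01]
cm [-0.04 -0.    0.38] deg [-0.01 -0.02  0.04]
```

Emit:
play_rows([
  [[0,0,0.1,0,0,0],[0,0,0.2,0,0,0],[0,0,0.3,0,0,0],[0,0,0.3,0,0,0],[0,0,0.3,0,0,0]],
])

```text
time: 21.55
tool_pos: [504.4, -5.6, 121.0]
tcp_rot: [-180.0, -0.0, 138.3]
ft_force: [-0.8, 1.2, -1.8]
finger_gap: 10.6
grip_force: 48.9
```

Emit:
play_rows([
  [[0,0,0.05,0,0,0],[0,0,0.1,0,0,0],[0,0,0.15,0,0,0],[0,0,0.15,0,0,0],[0,0,0.15,0,0,0]],
])

```text
time: 22.05
tool_pos: [504.7, -5.7, 120.4]
tcp_rot: [180.0, 0.0, 138.3]
ft_force: [-3.1, 0.8, 5.4]
finger_gap: 10.9
grip_force: 50.1
```

```bash
python3 - <<'E'
from h import *
go((504.6,-5.9,120),138.3)
E
```

```text
at 22.05 [504.7  -5.7 120.4] [1.7998e+02 3.0000e-02 1.3834e+02] F [-3.1  0.8  5.4] T [ 0.06  0.65 -0.02]
cm [-0.01 -0.02  0.04] deg [0.02 0.03 0.04]
```

Contact came at TCP z 120.4, so cap_grip is about 130, the normal seat height. I'll loosen the jaw so the cap can drop by its own weight, then turn it anticlockwise.

Emit:
play_rows([
  [[0,0,-0.1,0,0,0],[0,0,-0.1,0,0,0],[0,0,-0.1,0,0,0],[0,0,-0.1,0,0,0]],
], jaw=0.17)

```text
time: 22.45
tool_pos: [504.4, -5.6, 120.4]
tcp_rot: [-180.0, -0.0, 138.3]
ft_force: [0.1, 0.2, 0.0]
finger_gap: 14.5
grip_force: 0.0
```

```bash
cat >> h.py <<'E'
def look(f):
    s,p=snap("wrist",f); go(p[0],p[1][2])
    g=cv2.GaussianBlur(s["pixels"].max(2),(3,3),0)
    print([int(v) for v in g[180:262:3,285]]); 
    ls=cv2.createLineSegmentDetector().detect(g[170:300,262:312])[0][:,0]+[262,170,262,170]
    print([list(L.round(0).astype(int)) for L in ls if np.hypot(L[2]-L[0],L[3]-L[1])>15])
E
python3 -c "
from h import *
look('k0')"
```

```text
at 22.5 [504.4  -5.6 120.4] [-1.8000e+02 -1.0000e-02  1.3834e+02] F [0.6 0.4 0.7] T [-0.03  0.01 -0.01]
cm [-0.01 -0.   -0.  ] deg [-0.   -0.01  0.  ]
[101, 65, 58, 61, 89, 73, 101, 100, 103, 100, 100, 102, 99, 70, 55, 56, 55, 57, 56, 70, 95, 98, 97, 96, 98, 99, 106, 109]
[[np.int64(305), np.int64(253), np.int64(309), np.int64(294)], [np.int64(263), np.int64(281), np.int64(264), np.int64(253)], [np.int64(271), np.int64(239), np.int64(271), np.int64(298)], [np.int64(299), np.int64(274), np.int64(298), np.int64(244)], [np.int64(300), np.int64(298), np.int64(298), np.int64(274)], [np.int64(262), np.int64(231), np.int64(274), np.int64(219)], [np.int64(293), np.int64(170), np.int64(311), np.int64(175)], [np.int64(262), np.int64(174), np.int64(291), np.int64(170)], [np.int64(285), np.int64(196), np.int64(266), np.int64(198)], [np.int64(262), np.int64(185), np.int64(285), np.int64(182)], [np.int64(274), np.int64(218), np.int64(294), np.int64(218)], [np.int64(285), np.int64(182), np.int64(305), np.int64(185)], [np.int64(311), np.int64(199), np.int64(285), np.int64(195)], [np.int64(291), np.int64(238), np.int64(275), np.int64(237)], [np.int64(298), np.int64(223), np.int64(301), np.int64(239)], [np.int64(295), np.int64(174), np.int64(278), np.int64(174)]]
```

Emit:
play_rows([
  [[0,0,0,0,0,-3],[0,0,0,0,0,-6],[0,0,0,0,0,-9],[0,0,0,0,0,-12],[0,0,0,0,0,-15]],
])

```text
time: 23.0
tool_pos: [504.4, -5.6, 120.4]
tcp_rot: [-180.0, -0.0, 153.5]
ft_force: [0.0, 0.3, 0.3]
finger_gap: 14.6
grip_force: 1.2
```

Emit:
play_rows([
  [[0,0,0,0,0,-3],[0,0,0,0,0,-6],[0,0,0,0,0,-9],[0,0,0,0,0,-9],[0,0,0,0,0,-9]],
])

```text
time: 23.5
tool_pos: [504.4, -5.6, 120.4]
tcp_rot: [-180.0, -0.0, 162.2]
ft_force: [-0.2, -0.2, 0.1]
finger_gap: 14.2
grip_force: 0.0
```

```bash
python3 -c "
from h import *
look('k1')"
```

```text
at 23.55 [504.4  -5.6 120.5] [-180.     -0.    162.25] F [-1.4  0.1 -0.3] T [ 0.01 -0.01  0.04]
cm [ 0.   -0.    0.01] deg [-0.   -0.    0.01]
[105, 75, 55, 49, 54, 68, 104, 105, 103, 103, 104, 105, 99, 58, 51, 52, 55, 54, 59, 88, 98, 101, 100, 100, 100, 99, 100, 102]
[[np.int64(299), np.int64(298), np.int64(304), np.int64(242)], [np.int64(306), np.int64(257), np.int64(309), np.int64(288)], [np.int64(263), np.int64(279), np.int64(264), np.int64(253)], [np.int64(268), np.int64(183), np.int64(291), np.int64(182)], [np.int64(283), np.int64(280), np.int64(300), np.int64(275)], [np.int64(289), np.int64(195), np.int64(262), np.int64(198)], [np.int64(262), np.int64(175), np.int64(286), np.int64(170)], [np.int64(288), np.int64(170), np.int64(310), np.int64(175)], [np.int64(265), np.int64(221), np.int64(294), np.int64(217)], [np.int64(292), np.int64(182), np.int64(311), np.int64(187)], [np.int64(310), np.int64(199), np.int64(290), np.int64(195)], [np.int64(302), np.int64(220), np.int64(306), np.int64(238)], [np.int64(274), np.int64(260), np.int64(271), np.int64(291)], [np.int64(304), np.int64(238), np.int64(281), np.int64(235)], [np.int64(278), np.int64(238), np.int64(275), np.int64(260)], [np.int64(303), np.int64(177), np.int64(286), np.int64(174)], [np.int64(285), np.int64(174), np.int64(262), np.int64(179)]]
```

```bash
cat >> h.py <<'E'
def edge(f,new=True):
    if new:
        s,p=snap("wrist",f); go(p[0],p[1][2])
    else: s,p=pickle.load(open(f+".pkl","rb"))
    g=cv2.GaussianBlur(s["pixels"].max(2),(5,5),0).astype(float)
    v=np.median(g[:,280:291],1); d=np.gradient(v)
    print(f,"disc edge",[round(float(np.interp(80,v[a:a+14],np.arange(a,a+14))),1) for a in (184,)],"maxgrad",184+d[184:206].argmax(),"bar top edge",228+d[228:248].argmax(),"bar foot",210+d[210:228].argmin(),v[180:204:2].astype(int))
    # disc half-width at its widest rows
    e=cv2.Canny(s["pixels"],60,140)
    print("width",[ (int(np.where(g[y,200:260]<0)[0].sum()),) for y in ()], [tuple(int(q) for q in (200+np.abs(np.diff(g[y,200:240])).argmax(),330+np.abs(np.diff(g[y,330:370])).argmax())) for y in (235,245,255)])
E
python3 -c "
from h import *
edge('k0',0);edge('k1',0)"
```

```text
k0 disc edge [195.9] maxgrad 196 bar top edge 238 bar foot 218 [100  84  61  56  56  60  66  64  81  99 102 101]
width [] [(200, 353), (202, 332), (200, 335)]
k1 disc edge [195.6] maxgrad 196 bar top edge 236 bar foot 217 [105  90  64  54  50  51  53  59  86 103 104 105]
width [] [(215, 359), (213, 360), (238, 362)]
```

Emit:
play_rows([
  [[0,0,0,0,0,-3],[0,0,0,0,0,-6],[0,0,0,0,0,-9],[0,0,0,0,0,-12],[0,0,0,0,0,-15]],
])

```text
time: 24.05
tool_pos: [504.6, -5.5, 120.5]
tcp_rot: [180.0, 0.0, 177.4]
ft_force: [1.6, 1.5, -0.8]
finger_gap: 14.6
grip_force: 4.2
```

```bash
python3 -c "
from h import *
edge('k2')"
```

```text
at 24.1 [504.7  -5.5 120.6] [1.7998e+02 3.0000e-02 1.7757e+02] F [ 0.5  1.1 -0.1] T [ 0.14 -0.17 -0.13]
cm [ 0.01 -0.01  0.  ] deg [0.02 0.03 0.18]
k2 disc edge [192.2] maxgrad 192 bar top edge 230 bar foot 213 [ 72  51  50  50  49  51  77 101 105 105 105 104]
width [] [(215, 354), (213, 355), (215, 354)]
```

Emit:
play_rows([
  [[0,0,0,0,0,-3],[0,0,0,0,0,-6],[0,0,0,0,0,-9],[0,0,0,0,0,-12],[0,0,0,0,0,-15]],
])

```text
time: 24.6
tool_pos: [504.8, -5.2, 120.8]
tcp_rot: [179.9, 0.1, -167.9]
ft_force: [0.4, 2.3, 1.1]
finger_gap: 14.9
grip_force: 103.6
```

```bash
python3 -c "
from h import *
edge('k3')"
```

```text
at 24.65 [504.7  -5.2 120.7] [ 1.7992e+02  6.0000e-02 -1.6768e+02] F [1.6 3.1 0.6] T [ 0.61 -0.15 -2.91]
cm [-0.  0. -0.] deg [0.08 0.06 0.17]
k3 disc edge [192.3] maxgrad 192 bar top edge 245 bar foot 214 [ 54  49  48  52  55  54  74 104 110 108 106 106]
width [] [(209, 353), (207, 353), (205, 355)]
```

The disc edge moved up 3.5 px between k1 and k2, so the cap has dropped into the start. The 2.9 N m now is the backward block. Turning forward.

Emit:
play_rows([
  [[0,0,0,0,0,5],[0,0,0,0,0,10],[0,0,0,0,0,15],[0,0,0,0,0,20],[0,0,0,0,0,25]],
])

```text
time: 25.15
tool_pos: [504.4, -5.7, 120.5]
tcp_rot: [-180.0, -0.0, 167.0]
ft_force: [0.1, -0.2, 1.1]
finger_gap: 14.5
grip_force: 0.0
```

Emit:
play_rows([
  [[0,0,0,0,0,4],[0,0,0,0,0,8],[0,0,0,0,0,12],[0,0,0,0,0,16],[0,0,0,0,0,20]],
])

```text
time: 25.65
tool_pos: [504.3, -5.6, 120.4]
tcp_rot: [-180.0, -0.0, 147.1]
ft_force: [-0.3, 0.7, -1.1]
finger_gap: 14.7
grip_force: 1.7
```

```bash
python3 -c "
from h import *
edge('k4')"
```

```text
at 25.7 [504.3  -5.6 120.4] [-1.7998e+02 -1.0000e-02  1.4682e+02] F [0.4 1.  0.2] T [ 0.08  0.01 -0.04]
cm [-0.  0. -0.] deg [-0.02 -0.01 -0.23]
k4 disc edge [194.4] maxgrad 194 bar top edge 233 bar foot 215 [ 96  72  58  56  56  57  59  75  97 102 101 101]
width [] [(213, 368), (214, 368), (238, 337)]
```

```bash
cat >> h.py <<'E'
from scipy.optimize import least_squares
def disc(f,new=False):
    """far arc of the disc edge -> height of disc top from its known radius of 35"""
    if new:
        s,p=snap("wrist",f); go(p[0],p[1][2])
    else: s,p=pickle.load(open(f+".pkl","rb"))
    g=cv2.GaussianBlur(s["pixels"].max(2),(5,5),0).astype(float); d=np.gradient(g,axis=0); pts=[]
    for x in range(222,350,2):
        dy=(x-285)**2/150; y0=int(193+dy); 
        w=d[y0-9:y0+10,x]
        if w.max()>7: pts.append((x,y0-9+w.argmax()))
    pts=np.array(pts,float)
    def res(q):
        P=ray(s,pts,q[2],p)[:,:2]; return np.hypot(*(P-q[:2]).T)-35
    r0=least_squares(res,[504.5,-5.8,140],loss="soft_l1",f_scale=.5)
    print(f,len(pts),"centre",r0.x[:2].round(1),"disc z",r0.x[2].round(1),"med|res|",np.median(abs(r0.fun)).round(2))
E
python3 -c "
from h import *
for k in range(5): disc(f'k{k}')"
```

```text
k0 58 centre [503.8  -6. ] disc z 119.3 med|res| 0.12
k1 61 centre [504.2  -6.6] disc z 115.6 med|res| 0.12
k2 62 centre [504.3  -6.3] disc z 109.3 med|res| 0.12
k3 60 centre [504.9  -6. ] disc z 109.1 med|res| 0.14
k4 62 centre [504.7  -6.7] disc z 110.7 med|res| 0.17
```

Disc height from the known radius reads about 117 when seated and 109–110 at k2–k4, so the cap is in the start. Continuing forward.

Emit:
play_rows([
  [[0,0,0,0,0,4],[0,0,0,0,0,8],[0,0,0,0,0,12],[0,0,0,0,0,16],[0,0,0,0,0,20]],
])

```text
time: 26.2
tool_pos: [504.2, -5.7, 120.3]
tcp_rot: [-180.0, -0.0, 127.2]
ft_force: [0.4, -0.0, -1.4]
finger_gap: 14.5
grip_force: 0.6
```

```bash
python3 -c "
from h import *
disc('k5',1)"
```

```text
at 26.25 [504.3  -5.7 120.3] [-179.97   -0.    126.92] F [-0.1 -0.7  0.1] T [0.08 0.03 0.02]
cm [ 0. -0.  0.] deg [-0.03 -0.   -0.24]
k5 56 centre [504.5  -7.1] disc z 108.0 med|res| 0.11
```

Emit:
play_rows([
  [[0,0,0,0,0,3],[0,0,0,0,0,6],[0,0,0,0,0,9],[0,0,0,0,0,12],[0,0,0,0,0,12]],
])

```text
time: 26.75
tool_pos: [504.3, -5.7, 120.4]
tcp_rot: [-180.0, 0.0, 115.3]
ft_force: [-1.2, -0.1, -0.4]
finger_gap: 14.5
grip_force: 0.0
```

```bash
python3 -c "
from h import *
disc('k6',1)"
```

```text
at 26.8 [504.4  -5.7 120.5] [-1.7999e+02  1.0000e-02  1.1545e+02] F [ 0.8  0.6 -0.1] T [ 0.   -0.01 -0.01]
cm [ 0.   -0.01  0.01] deg [-0.01  0.01  0.1 ]
k6 56 centre [504.3  -6.9] disc z 106.7 med|res| 0.15
```

Emit:
play_rows([
  [[0,0,0,0,0,2.5],[0,0,0,0,0,5],[0,0,0,0,0,7.5],[0,0,0,0,0,10],[0,0,0,0,0,10]],
])

```text
time: 27.3
tool_pos: [504.4, -5.6, 120.5]
tcp_rot: [-180.0, 0.0, 105.4]
ft_force: [0.8, 1.0, 0.5]
finger_gap: 14.8
grip_force: 0.1
```

```bash
python3 -c "
from h import *
disc('k7',1)"
```

```text
at 27.35 [504.4  -5.7 120.5] [-179.99    0.    105.48] F [-0.5  1.3  0.4] T [-0.    0.01 -0.  ]
cm [0. 0. 0.] deg [-0.01  0.    0.07]
k7 56 centre [504.3  -6.9] disc z 105.4 med|res| 0.12
```

Emit:
play_rows([
  [[0,0,0,0,0,2],[0,0,0,0,0,4],[0,0,0,0,0,6],[0,0,0,0,0,6],[0,0,0,0,0,6]],
])

```text
time: 27.85
tool_pos: [504.4, -5.6, 120.5]
tcp_rot: [180.0, 0.0, 99.5]
ft_force: [0.0, 0.6, -0.6]
finger_gap: 14.5
grip_force: 0.3
```

```bash
python3 -c "
from h import *
disc('k8',1)"
```

```text
at 27.9 [504.4  -5.6 120.5] [180.     0.    99.45] F [0.1 0.3 0. ] T [-0.02 -0.02  0.  ]
cm [0. 0. 0.] deg [ 0.    0.   -0.02]
k8 53 centre [504.5  -7. ] disc z 104.7 med|res| 0.13
```

Emit:
play_rows([
  [[0,0,0,0,0,2],[0,0,0,0,0,4],[0,0,0,0,0,6],[0,0,0,0,0,6]],
])

```text
time: 28.3
tool_pos: [504.4, -5.7, 120.5]
tcp_rot: [180.0, 0.0, 93.4]
ft_force: [0.2, -0.5, -0.7]
finger_gap: 14.5
grip_force: 0.5
```

```bash
python3 -c "
from h import *
disc('k9',1)"
```

```text
at 28.35 [504.4  -5.6 120.5] [180.     0.    93.43] F [-0.3 -0.3 -0.5] T [-0.01  0.01  0.01]
cm [-0. -0. -0.] deg [0.   0.   0.06]
k9 50 centre [504.4  -6.8] disc z 105.9 med|res| 0.16
```

Emit:
play_rows([
  [[0,0,0,0,0,2],[0,0,0,0,0,4],[0,0,0,0,0,5],[0,0,0,0,0,5]],
])

```text
time: 28.75
tool_pos: [504.4, -5.6, 120.5]
tcp_rot: [180.0, -0.0, 88.4]
ft_force: [0.2, 0.2, 0.6]
finger_gap: 14.6
grip_force: 2.4
```

```bash
python3 -c "
from h import *
disc('k10',1)"
```

```text
at 28.8 [504.5  -5.6 120.5] [179.99  -0.    88.42] F [ 0.6  0.4 -0. ] T [ 0.   -0.1   0.04]
cm [-0. -0.  0.] deg [ 0.01 -0.    0.02]
k10 54 centre [504.4  -7. ] disc z 104.6 med|res| 0.1
```

Emit:
play_rows([
  [[0,0,0,0,0,1],[0,0,0,0,0,2],[0,0,0,0,0,3],[0,0,0,0,0,4],[0,0,0,0,0,4]],
])

```text
time: 29.3
tool_pos: [504.5, -5.5, 120.6]
tcp_rot: [180.0, -0.0, 84.3]
ft_force: [0.4, 2.1, 1.0]
finger_gap: 14.4
grip_force: 14.8
```

```bash
python3 -c "
from h import *
disc('k11',1)"
```

```text
at 29.35 [504.5  -5.5 120.6] [ 1.7999e+02 -1.0000e-02  8.4340e+01] F [-0.   2.2  1. ] T [ 0.29 -0.09  0.38]
cm [ 0.  0. -0.] deg [ 0.01 -0.01  0.04]
k11 51 centre [504.4  -6.5] disc z 105.1 med|res| 0.18
```

Emit:
play_rows([
  [[0,0,0,0,0,1],[0,0,0,0,0,2],[0,0,0,0,0,3],[0,0,0,0,0,4],[0,0,0,0,0,4]],
])

```text
time: 29.85
tool_pos: [504.5, -5.5, 120.6]
tcp_rot: [180.0, -0.0, 80.3]
ft_force: [1.4, 3.1, 1.4]
finger_gap: 14.4
grip_force: 35.5
```

```bash
python3 -c "
from h import *
disc('k12',1)"
```

```text
at 29.9 [504.5  -5.5 120.6] [ 1.7999e+02 -1.0000e-02  8.0350e+01] F [0.2 3.8 1.3] T [ 0.49 -0.06  0.98]
cm [-0.  0.  0.] deg [ 0.01 -0.01  0.04]
k12 52 centre [504.4  -6.3] disc z 106.4 med|res| 0.14
```

Torque rises to 1 N m at the stop and the disc is about 11 mm below its seated height, so the cap is home. Unload, open and lift.

Emit:
play_rows([
  [[0,0,0,0,0,-4],[0,0,0,0,0,-9],[0,0,0,0,0,-12],[0,0,0,0,0,-12]],
])

```text
time: 30.3
tool_pos: [504.2, -6.1, 120.3]
tcp_rot: [-180.0, 0.0, 92.3]
ft_force: [-0.1, -0.1, -0.1]
finger_gap: 14.6
grip_force: 0.0
```

Emit:
play_rows([
  [[0,0,0,0,0,0],[0,0,0,0,0,0],[0,0,0,0,0,0],[0,0,0,0,0,0]],
], jaw=0.5)

```text
time: 30.7
tool_pos: [504.4, -5.7, 120.5]
tcp_rot: [-180.0, 0.0, 92.3]
ft_force: [-0.6, 0.0, 0.7]
finger_gap: 42.8
grip_force: 0.0
```

Emit:
play_rows([
  [[0,0,-1,0,0,0],[0,0,-3,0,0,0],[0,0,-5,0,0,0],[0,0,-7,0,0,0],[0,0,-8,0,0,0]],
])

```text
time: 31.2
tool_pos: [505.5, -5.7, 203.4]
tcp_rot: [179.8, 0.0, 92.3]
ft_force: [0.9, -0.2, 0.4]
finger_gap: 43.1
grip_force: 0.0
```

Emit:
play_rows([
  [[0,0,0,0,0,0],[0,0,0,0,0,0],[0,0,0,0,0,0],[0,0,0,0,0,0]],
])

```text
time: 31.6
tool_pos: [503.7, -5.6, 199.2]
tcp_rot: [-179.9, -0.0, 92.3]
ft_force: [-0.4, 0.3, 0.1]
finger_gap: 42.9
grip_force: 0.0
```

```bash
python3 - <<'E'
from h import *
s,p=snap("wrist","f1"); go(p[0],p[1][2]); t,_=snap("top","f1t")
# grey disc blob in the wrist view, circle fit on the near-side arc at z of disc
for z in (106,110,117):
    im=s["pixels"]; g=cv2.GaussianBlur(im.max(2),(5,5),0).astype(float); d=np.gradient(g,axis=0)
    uv0=None
    Rt=Ro.from_euler("xyz",p[1],degrees=True).as_matrix(); T=s["T_tool_cam"]
    def proj(P):
        c=((P-p[0])@Rt-T[:3,3])@T[:3,:3]; q=c@s["mtx"].T; return q[:,:2]/q[:,2:]
    a=np.linspace(0,2*np.pi,120,endpoint=False)
    grad=[]
    for R in np.arange(31,40,.5):   # mean brightness step across a 35 mm circle
        i=proj(np.c_[504.6+(R-1)*np.cos(a),-5.9+(R-1)*np.sin(a),0*a+z]).astype(np.float32); o=proj(np.c_[504.6+(R+1)*np.cos(a),-5.9+(R+1)*np.sin(a),0*a+z]).astype(np.float32)
        f=lambda q:cv2.remap(g.astype(np.float32),q[:,0].reshape(-1,1),q[:,1].reshape(-1,1),1).ravel()
        grad.append(np.abs(f(i)-f(o)).mean().round(1))
    print(z,[float(v) for v in grad])
# adapter unmoved: compare tray region between t4 and now
t4=pickle.load(open("t4.pkl","rb"))[0]
df=cv2.absdiff(t4["pixels"],t["pixels"])[200:305,105:205].max(2); print("tray diff px>40:",(df>40).sum())
for n,(x0,x1,y0,y1) in dict(board=(345,436,200,302),glue=(335,372,145,185),tin=(175,212,155,195),driver=(230,312,135,158)).items():
    a=pickle.load(open("s0.pkl","rb"))["top"]["pixels"]; print(n,(cv2.absdiff(a,t["pixels"])[y0:y1,x0:x1].max(2)>40).sum())
E
```

```text
at 31.65 [503.8  -5.6 199.4] [-1.799e+02 -1.000e-02  9.233e+01] F [0.  0.4 0.4] T [-0.01 -0.01  0.01]
cm [ 0.   -0.01  0.02] deg [-0.1  -0.01  0.  ]
106 [1.7999999523162842, 1.7999999523162842, 2.200000047683716, 3.9000000953674316, 8.0, 13.100000381469727, 17.399999618530273, 19.600000381469727, 19.299999237060547, 17.0, 14.899999618530273, 13.399999618530273, 12.699999809265137, 12.300000190734863, 11.899999618530273, 11.5, 11.0, 10.600000381469727]
110 [3.799999952316284, 5.699999809265137, 8.100000381469727, 10.5, 12.800000190734863, 15.199999809265137, 17.0, 17.5, 17.299999237060547, 15.399999618530273, 13.0, 11.399999618530273, 10.5, 11.100000381469727, 12.199999809265137, 12.899999618530273, 12.800000190734863, 11.800000190734863]
117 [12.300000190734863, 11.300000190734863, 10.300000190734863, 9.600000381469727, 8.899999618530273, 8.5, 8.600000381469727, 9.899999618530273, 12.5, 15.100000381469727, 15.899999618530273, 15.5, 14.100000381469727, 11.699999809265137, 9.800000190734863, 8.899999618530273, 8.899999618530273, 8.800000190734863]
tray diff px>40: 915
board 2588
glue 0
tin 0
driver 0
```

The disc edge is sharpest at z 106 mm with a 35 mm radius, which is the home height. Everything is released and clear, so I'm handing in.

```bash
python3 -c "
from bench import job
print(job.hand_in())"
```

```text
the job is handed in; nothing more can be done
None
```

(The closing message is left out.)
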